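Weigh the sample behind the stain bottles

ROBOT

A 7-joint arm with a two-finger parallel gripper is mounted at the origin on the work surface. World frame = base frame: x ahead of the robot, y to its left, z up, the work surface at z = 0. Lengths are in m, angles in rad, forces in N, time in s.
With the tool pointing down it reaches from about 0.4 to 0.875 m from the base axis. Payload 19.3 kg.
Tool frame: the origin (TCP) lies midway between the tips of the shut fingers; the grasp point (between the pads) lies 19 mm behind it; z points along the fingers, y is the line along which they close (so a half turn about z gives the same grasp; the last joint's range is limited). The gripper opens to 85 mm and grips with 20 to 120 N. Pads are 22 mm wide; open, the fingers measure 114 mm over their backs; the gripper's body (76 mm by 85 mm) begins 54 mm behind the grasp point. The pads swing forward as they close: fully open they stand 13 mm farther back than shut.
Start: joints at [1.263, 0.521, -0.036, 1.599, 0.021, 1.021, -0.113], TCP at [0.147, -0.607, 0.231] pointing down, gripper open.
Joint ranges: [-2.91, 2.91], [-0.3, 2.13], [-1.5, 1.42], [0.17, 2.43], [-1.26, 4.41], [0.16, 1.93], [-2.52, 2.52]. Speed limits (rad/s): [1.89, 1.89, 2.39, 2.39, 3.01, 3.01, 3.01].

INTERFACE

Orientations are given as [roll, pitch, yaw] about the fixed x, y, z axes, in that order (R = Rz(yaw) Ry(pitch) Rx(roll)).
In Python, from workcell import bot gives the robot as it stands.
- The arm moves only by the tool move_arm, never from a script. Its argument "series" is a list of rows, each a list of 3 entries, a list of its own where there are three numbers: the shift along the tool's x, y, z in cm, then the turn, a rotation vector about the tool's x, y, z in rad, then the opening in per cent of the stroke, from 0 (shut) to 100 (fully open). A call has 1 to 20 rows; each row is the pose to reach, as a shift and turn from the pose commanded when the call began, along the tool's axes at that moment; what a row does not reach only later rows make up. A row lasts 1/12 s, in which the tool goes at most 41.7 mm and 7.16 degrees, less where a joint would pass 70% of its speed; a pose out of reach is approached as far as the arm can. A call with a gripper value outside its range is refused whole. The fingers move at their own pace and stop on an object; "squeeze" is the grip in N (left out, the last holds). Time passes only in rows, so rows that repeat a pose let the fingers close. It gives the time, the measured TCP pose, the force, the opening and the grip force at its end, in the units of the state.
- bot.observe(): the state, without advancing time (a new reading comes with each control period).
- bot.grab_frame(name): name is "side" or "top"; returns (picture, depth): 400x640x3 uint8, red, green, blue; 400x640 float32, m along the optical axis (not along the pixel's ray), 0 where there is no reading.
- bot.camera_params(name): a dict with "fovy" (degrees; the focal length in pixels is half the picture's height over the tangent of half this angle, whatever the lens; pixels are square), "cx", "cy" (the principal point, pixels), "dist_coeffs" ([k1, k2, p1, p2, k3] as OpenCV has them; the pictures are not rectified), "R" (3x3) and "t" (3): a world point X has camera coordinates R X + t. Camera axes: x right, y down, z forward; pixel columns grow to the right and rows downward; lengths in m; the calibration is good to about 2 mm. A picture is of the moment at which its call begins. camera_params takes no time and is no camera call.
- bot.job_done(): hands the job in; it is judged then, once.
Trained networks look in the newest picture that a camera, given by its name, has taken for a name from the list of things; names that differ only in an ending like _2 or _b are one class to them, and where a whole thing is asked for, a point or a joint stands for the part that bears it (a point fixed in the world has none). Each returns a list of dicts, best first, with "conf" (0 to 1); they miss things now and then, are a little off and sometimes report something else, mostly with a low value. They report only what shows in the picture. A call takes as long as a camera call. They do not tell look-alikes from the thing itself.
- bot.find_in(camera, thing): "bbox" ([left, top, right, bottom] in pixels, round what is visible of it).
- bot.trace(camera, thing): "mask" (400x640 bool, what is visible of it) and "bbox" ([left, top, right, bottom] in pixels, round what is visible of it).
The state is a dict: "clock": time; "qpos": joint angles; "qd": joint speeds; "joint_efforts": joint torques, N m; "position": TCP position; "tool_rot": TCP orientation; "force": force on the tool from outside, world axes, zero at the start; "moment": the same for the moment, N m; "grip_width": finger opening in m; "finger_force": force on a finger pad.
Only numpy, scipy, OpenCV 4.12 (cv2) and the standard library are available. Lean on these libraries where they do the work, as an engineer would, in place of code of your own. Each camera call takes 0.05 s, during which the arm holds its last target. There are 200 camera calls.

TASK

The red-lidded specimen cup on the grey caddy is hemmed in by three stain bottles. Move all three bottles out to stand on the steel tray, leaving the cup where it is meanwhile; then set the cup upright in the middle of the balance pan; and only then put each bottle back upright, centred on the pad of its own cap colour. Tip nothing over, leave the little green vial where it stands, and let go of everything at the end.

Things in the scene. Friction and masses are not known exactly. Their poses are not given: they have to be found in the camera images.
- bottle_blue_center (a point): Upright amber bottle with blue cap and blue label stripe, 140 mm tall. Point on its axis, 70 mm above its foot; z up. Body 50 mm in diameter to 88 mm above the foot, tapering to a 24 mm neck at 104 mm; cap: cylinder, 28 mm in diameter, 112 to 140 mm above the foot (middle 56 mm above this point). 150 to 270 g. Starts on its pad, 75 mm or more from the other bottles' centres.
- bottle_yellow_center (a point): Upright amber bottle with yellow cap and yellow label stripe, 140 mm tall. Point on its axis, 70 mm above its foot; z up. Body 50 mm in diameter to 88 mm above the foot, tapering to a 24 mm neck at 104 mm; cap: cylinder, 28 mm in diameter, 112 to 140 mm above the foot (middle 56 mm above this point). 150 to 270 g. Starts on its pad, 75 mm or more from the other bottles' centres.
- bottle_green_center (a point): Upright amber bottle with green cap and green label stripe, 140 mm tall. Point on its axis, 70 mm above its foot; z up. Body 50 mm in diameter to 88 mm above the foot, tapering to a 24 mm neck at 104 mm; cap: cylinder, 28 mm in diameter, 112 to 140 mm above the foot (middle 56 mm above this point). 150 to 270 g. Starts on its pad, 75 mm or more from the other bottles' centres.
- pad_blue: Flat round blue pad, 68 mm in diameter, 2 mm thick, on the grey caddy plate (170 x 200 x 6 mm, fixed): home of the blue-capped bottle, which stands on it at the start so that only a 9 mm rim shows. Origin at the centre of its underside; its top is 8 mm above the bench.
- pad_yellow: Flat round yellow pad, 68 mm in diameter, 2 mm thick, on the grey caddy plate (170 x 200 x 6 mm, fixed): home of the yellow-capped bottle, which stands on it at the start so that only a 9 mm rim shows. Origin at the centre of its underside; its top is 8 mm above the bench.
- pad_green: Flat round green pad, 68 mm in diameter, 2 mm thick, on the grey caddy plate (170 x 200 x 6 mm, fixed): home of the green-capped bottle, which stands on it at the start so that only a 9 mm rim shows. Origin at the centre of its underside; its top is 8 mm above the bench.
- cup_center (a point): Round specimen cup with red lid and cream body, upright on the grey caddy plate (foot 6 mm above the bench), hemmed in by the bottles: one on the robot's side, one on either side, centres about 57 mm away. 50 mm tall; lid 44 mm in diameter (top 12 mm), body 41 mm. Point on its axis 25 mm above its foot; z up. 45 to 80 g.
- vial_center (a point): Small green glass vial with a white cap, 18 mm in diameter, 44 mm tall, standing loose on the caddy plate on the cup's far side, 45 mm or more from the cup centre to centre. It is to be left alone. This point is on its axis half-way up, 22 mm above its foot.
- tray: Flat bright steel tray plate without a rim, lying fixed on the bench: 120 mm along its x, 280 mm along its y, 6 mm thick. Origin at the centre of its underside, on the bench; top 6 mm above the bench. The parking place for the bottles: three stand side by side along its y, 80 mm apart.
- pan (a point): Centre of the top of the round steel weighing pan (104 mm in diameter, rigid) of the white bench balance (190 x 160 mm, housing 38 mm high, fixed). The pan's top, where this point lies, is 52 mm above the bench.
Not all that is in view belongs to the job. Leave any brown look-alike of the part that bears cup_center alone.

How it is judged:
On the way, in this order (a step that is already met when the one before it is completed fails the run):
1. All three bottles stand upright on the steel tray, the cup still in its place on the caddy (x of bottle_blue_center in the frame of tray between -0.045 and 0.045 m and y of bottle_blue_center in the frame of tray between -0.125 and 0.125 m and height (world z) of each of bottle_blue_center, bottle_yellow_center, bottle_green_center below 0.086 m and angle between each of bottle_blue_center, bottle_yellow_center, bottle_green_center's own z axis and vertical below 0.12 rad and x of bottle_yellow_center in the frame of tray between -0.045 and 0.045 m and y of bottle_yellow_center in the frame of tray between -0.125 and 0.125 m and x of bottle_green_center in the frame of tray between -0.045 and 0.045 m and y of bottle_green_center in the frame of tray between -0.125 and 0.125 m and distance of cup_center from where it was at the start of the episode below 0.015 m), for 0.2 s.
2. The cup stands in the middle of the balance pan, the bottles still on the tray (horizontal distance between cup_center and pan below 0.015 m and height (world z) of cup_center between 0.07 and 0.086 m and angle between each of cup_center, bottle_blue_center, bottle_yellow_center, bottle_green_center's own z axis and vertical below 0.12 rad and contact force between cup and the fingers below 0.2 N and x of bottle_blue_center in the frame of tray between -0.045 and 0.045 m and y of bottle_blue_center in the frame of tray between -0.125 and 0.125 m and height (world z) of each of bottle_blue_center, bottle_yellow_center, bottle_green_center below 0.086 m and x of bottle_yellow_center in the frame of tray between -0.045 and 0.045 m and y of bottle_yellow_center in the frame of tray between -0.125 and 0.125 m and x of bottle_green_center in the frame of tray between -0.045 and 0.045 m and y of bottle_green_center in the frame of tray between -0.125 and 0.125 m), for 0.2 s.
At the end, for the whole second after the job is handed in: The cup stands upright on the balance pan within 15 mm of its centre, each bottle stands upright on the pad of its own colour within 12 mm of its centre, all released and at rest (horizontal distance between cup_center and pan below 0.015 m and height (world z) of cup_center between 0.07 and 0.086 m and angle between each of cup_center, bottle_blue_center, bottle_yellow_center, bottle_green_center's own z axis and vertical below 0.12 rad and horizontal distance between bottle_blue_center and pad_blue below 0.012 m and height (world z) of each of bottle_blue_center, bottle_yellow_center, bottle_green_center below 0.087 m and horizontal distance between bottle_yellow_center and pad_yellow below 0.012 m and horizontal distance between bottle_green_center and pad_green below 0.012 m and linear speed of each of cup, bottle_blue, bottle_yellow, bottle_green below 0.02 m/s); the robot touches nothing.
It fails at once if A bottle or the cup is tipped over (more than about 35 degrees) (angle between any of cup_center, bottle_blue_center, bottle_yellow_center, bottle_green_center's own z axis and vertical above 0.6 rad).
It fails at once if The green vial is knocked over or moved more than 15 mm (distance of vial_center from where it was at the start of the episode above 0.015 m or angle between vial_center's own z axis and vertical above 0.5 rad).
It also fails if it takes over 144 s, if anything falls off the work surface, if the arm or the gripper's body presses on something with over 40 N, if the wrist force passes 120 N, or if a joint passes its speed limit or range.

## Working session

There is one attempt and no reset: what is moved stays moved. The work goes in short steps, Python scripts to look and compute and a tool call to move; the robot and the scene stay as the last step left them, time stands still between calls to the robot, and variables do not carry over. Pictures are saved under pics/ and viewed, at most 14 in all, crops included, and the job is handed in when it is done.

Besides the shell and the picture viewer there is one more tool, called after ">>>" as name([rows], argument=value, ...), one row to a line, values as JSON. move_arm: Moves the arm, as the interface text tells. Its arguments: {"type":"object","properties":{"series":{"type":"array"},"squeeze":{"type":"number"}},"required":["series"]}

```bash
ls; mkdir -p pics
python3 - <<'E'
from workcell import bot
import cv2,numpy as np
print(bot.observe())
for n in("side","top"):
    p,d=bot.grab_frame(n); cv2.imwrite(f"pics/{n}0.png",p[:,:,::-1]); np.save(f"pics/{n}0.npy",d)
    print(bot.camera_params(n))
    for t in ["bottle_blue_center","bottle_yellow_center","bottle_green_center","pad_blue","pad_yellow","pad_green","cup_center","vial_center","tray","pan"]:
        print(n,t,[(np.round(r["bbox"]).tolist(),round(r["conf"],2)) for r in bot.find_in(n,t)[:3]])
E
```

```text
pics
{'clock': 0.0, 'qpos': array([ 1.26276952,  0.52204835, -0.03633123,  1.59996702,  0.02116837,
        1.02107987, -0.11277532]), 'qd': array([-0.00015821,  0.00214525, -0.00030099, -0.00030326,  0.00332927,
       -0.00149378, -0.00104503]), 'joint_efforts': array([ 5.17666231e-04, -9.27125359e+01,  1.98021702e+00, -3.69932806e+01,
        1.79105625e-02,  8.14692961e-03,  3.30518742e-05]), 'position': array([ 0.1471469 , -0.60710616,  0.23071895]), 'tool_rot': array([-3.14047459e+00,  4.92802595e-05,  2.37827584e-01]), 'force': array([-0.095559  ,  0.22928231, -0.24383957]), 'moment': array([ 0.00937883,  0.02056178, -0.00403284]), 'finger_force': 0.0, 'grip_width': 0.0853977368370005}
{'fovy': 49.512177556748334, 'cx': 324.83432299395514, 'cy': 195.18127439415235, 'dist_coeffs': array([-0.01766744,  0.        ,  0.        ,  0.        ,  0.        ]), 'R': array([[-0.8539136 , -0.52028979, -0.01140583],
       [-0.36807161,  0.61929289, -0.69354135],
       [ 0.36790603, -0.58802623, -0.72032652]]), 't': array([0.45936048, 0.2676067 , 0.84263387])}
side bottle_blue_center [([
[... 767 characters left out ...]
-0.96773295, -0.1367478 , -0.21164351],
       [ 0.20979311,  0.02797226, -0.97734559]]), 't': array([-0.06538478,  0.53168384,  1.01317477])}
top bottle_blue_center []
top bottle_yellow_center [([291.0, 198.0, 310.0, 223.0], 0.72)]
top bottle_green_center [([332.0, 212.0, 352.0, 235.0], 0.82)]
top pad_blue []
top pad_yellow [([289.0, 207.0, 315.0, 226.0], 0.68), ([168.0, 173.0, 231.0, 246.0], 0.65)]
top pad_green [([329.0, 216.0, 354.0, 236.0], 0.56)]
top cup_center [([352.0, 164.0, 364.0, 180.0], 0.72), ([313.0, 210.0, 330.0, 227.0], 0.68), ([320.0, 154.0, 338.0, 174.0], 0.64)]
top vial_center [([338.0, 200.0, 345.0, 210.0], 0.39)]
top tray [([376.0, 223.0, 489.0, 291.0], 0.75)]
top pan []
```

Run:
```python
import cv2
for n in("side","top"):
    p=cv2.imread(f"pics/{n}0.png"); cv2.imwrite(f"pics/{n}0b.png",cv2.resize(p,(800,500),interpolation=cv2.INTER_CUBIC))
```

```text
(no output)
```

View pics/side0b.png

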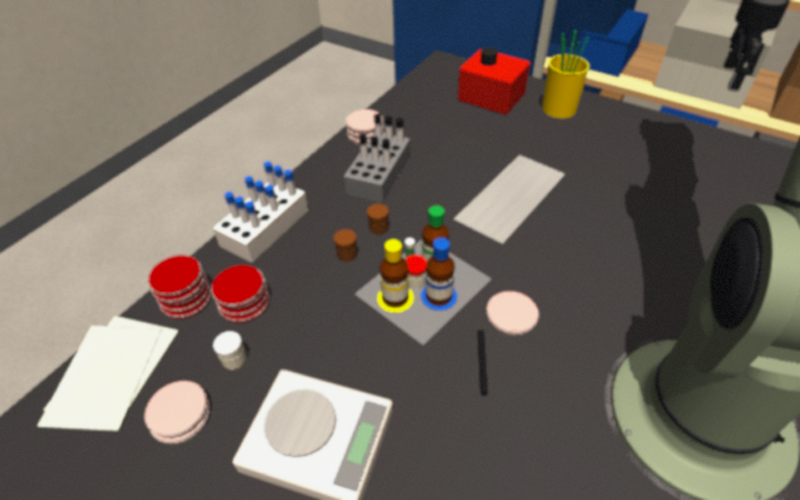

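View pics/top0b.png

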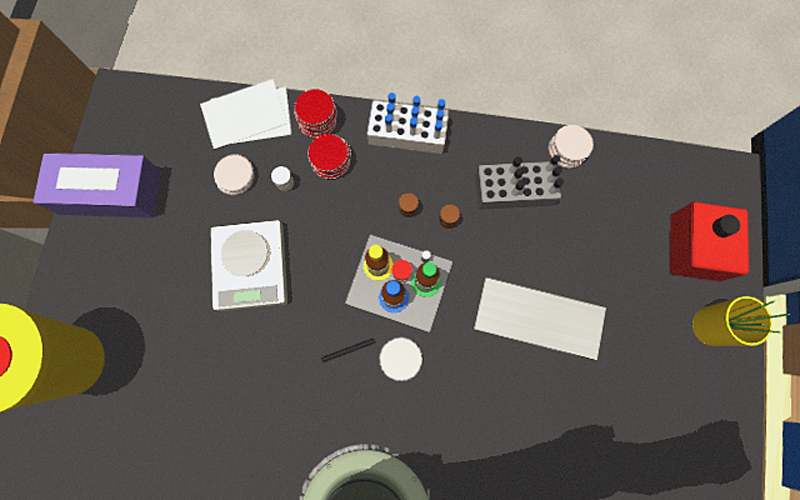

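```bash
cat > h.py <<'E'
from workcell import bot
import cv2,numpy as np
def ray(n,uv):
    c=bot.camera_params(n); f=200/np.tan(np.radians(c["fovy"]/2))
    K=np.array([[f,0,c["cx"]],[0,f,c["cy"]],[0,0,1]])
    q=cv2.undistortPoints(np.array(uv,float).reshape(-1,1,2),K,c["dist_coeffs"])[:,0]
    R=c["R"]; return -R.T@c["t"], np.c_[q,np.ones(len(q))]@R
def onplane(n,uv,z):
    o,d=ray(n,uv); return o+d*((z-o[2])/d[:,2])[:,None]
def proj(n,X):
    c=bot.camera_params(n); f=200/np.tan(np.radians(c["fovy"]/2))
    K=np.array([[f,0,c["cx"]],[0,f,c["cy"]],[0,0,1]])
    return cv2.projectPoints(np.array(X,float).reshape(-1,1,3),cv2.Rodrigues(c["R"])[0],c["t"],K,c["dist_coeffs"])[0][:,0]
HUE={"red":(0,4),"yellow":(27,33),"green":(50,85),"blue":(100,125)}
def blobs(img,col,amin=15,roi=None,s=140,v=60):
    hsv=cv2.cvtColor(img,cv2.COLOR_RGB2HSV); lo,hi=HUE[col]
    h=hsv[:,:,0].astype(int)
    m=((h>=lo)&(h<=hi)&(hsv[:,:,1]>s)&(hsv[:,:,2]>v)).astype(np.uint8)
    if roi: k=np.zeros_like(m); l,t,r,b=roi; k[t:b,l:r]=1; m&=k
    n,L,st,ce=cv2.connectedComponentsWithStats(m)
    return [(ce[i].round(1),st[i].tolist()) for i in range(1,n) if st[i,4]>=amin]
E
python3 - <<'E'
from h import *
for n,roi in(("side",(285,150,395,270)),("top",(275,185,365,265))):
    p=cv2.imread(f"pics/{n}0.png")[:,:,::-1].copy()
    for c in HUE:
        for ce,st in blobs(p,c,8,roi): print(n,c,ce,st,onplane(n,ce,0.05 if c=="red" else .134).round(4))
    d=np.load(f"pics/{n}0.npy")
p=cv2.imread("pics/top0.png")[:,:,::-1]; g=p.astype(int)
bot.grab_frame("top")
for t,z in(("tray",.006),("pan",.052)):
  for n in("top","side"):
    bot.grab_frame(n)
    for r in bot.trace(n,t)[:1]:
        m=r["mask"].astype(np.uint8); cs,_=cv2.findContours(m,0,2); c=max(cs,key=cv2.contourArea)
        box=onplane(n,cv2.boxPoints(cv2.minAreaRect(c)),z)
        Y,X=np.nonzero(m); w=onplane(n,np.c_[X,Y],z)[:,:2].astype(np.float32)
        print(n,t,r["conf"],r["bbox"],cv2.minAreaRect(w))
E
```

```text
side red [332.7 211.4] [324, 203, 18, 17, 221] [[ 0.52   -0.0066  0.05  ]]
side yellow [314.  195.9] [307, 191, 15, 11, 133] [[0.5384 0.0404 0.134 ]]
side yellow [316.3 242.3] [302, 232, 29, 18, 221] [[0.4684 0.1428 0.134 ]]
side green [348.5 172.3] [343, 164, 12, 18, 176] [[ 0.5112 -0.0608  0.134 ]]
side blue [352.7 198.6] [346, 191, 14, 17, 190] [[0.4641 0.0054 0.134 ]]
side blue [350.2 241.1] [337, 231, 28, 17, 155] [[0.4138 0.1068 0.134 ]]
top red [321.5 215.4] [314, 208, 16, 16, 195] [[ 0.522  -0.0044  0.05  ]]
top yellow [300.1 200.9] [295, 196, 11, 11, 96] [[0.5346 0.0529 0.134 ]]
top yellow [299.5 219.1] [291, 210, 21, 14, 89] [[0.4882 0.0474 0.134 ]]
top green [343.  215.5] [338, 210, 12, 12, 103] [[ 0.5125 -0.059   0.134 ]]
top green [339.5 231.1] [329, 220, 23, 17, 97] [[ 0.4721 -0.0554  0.134 ]]
top blue [314.  230.2] [309, 225, 11, 12, 105] [[0.4655 0.0076 0.134 ]]
top blue [316.2 242.9] [303, 232, 24, 18, 109] [[ 0.4348 -0.0022  0.134 ]]
top tray 0.62 [379.6, 224.4, 488.8, 285.7] ((0.46470630168914795, -0.3241533637046814), (0.2822514772415161, 0.1221751868724823), 83.99186706542969)
side tray 0.81 [366.0, 121.9, 451.0, 197.5] ((0.46301913261413574, -0.32288938760757446), (0.2846187651157379, 0.12071652710437775), 83.45439910888672)
top pan 0.59 [170.1, 173.1, 229.1, 246.7] ((0.48449063301086426, 0.32888364791870117), (0.19785630702972412, 0.16530747711658478), 12.587130546569824)
side pan 0.7 [185.8, 294.5, 314.5, 400.0] ((0.47730427980422974, 0.34782278537750244), (0.19123777747154236, 0.165775328874588), 13.8932523727417)
```

Run:
```python
from h import *
for n,c,z in(("top",(196,203),.052),("side",(240,338),.052)):
    p=cv2.imread(f"pics/{n}0.png"); s=cv2.medianBlur(p,3); 
    sat=cv2.cvtColor(s,cv2.COLOR_BGR2HSV)
    print(n,sat[c[1],c[0]], [sat[c[1],c[0]+k].tolist() for k in range(-45,50,6)])
    g=s[:,:,2]
    for tol in (10,16,22):
        m=np.zeros((402,642),np.uint8); cv2.floodFill(s.copy(),m,c,0,(tol,)*3,(tol,)*3,cv2.FLOODFILL_FIXED_RANGE|4|(255<<8))
        cs,_=cv2.findContours(m[1:-1,1:-1],0,1); k=max(cs,key=cv2.contourArea)
        w=onplane(n,k[:,0].astype(float),z)[:,:2].astype(np.float32)
        print(tol,len(w),cv2.minEnclosingCircle(w),cv2.fitEllipse(w))
p=cv2.imread("pics/top0.png"); g=cv2.cvtColor(p,cv2.COLOR_BGR2HSV)
m=((g[:,:,1]<60)&(g[:,:,2]>170))[195:212,332:350]; Y,X=np.nonzero(m); c=(X.mean()+332,Y.mean()+195)
print("vial",len(X),c,onplane("top",c,.048))
print(onplane("side",(327.6,193.5),.048))
```

```text
top [ 22  13 224] [[15, 13, 78], [8, 13, 78], [13, 22, 80], [42, 11, 239], [108, 5, 242], [20, 13, 227], [23, 14, 225], [23, 14, 222], [23, 14, 224], [25, 14, 223], [20, 14, 225], [105, 6, 244], [80, 3, 244], [0, 17, 45], [18, 17, 77], [10, 20, 77]]
10 120 ((0.5090773701667786, 0.3441840410232544), 0.05321868136525154) ((0.5056185126304626, 0.34462618827819824), (0.08959841728210449, 0.1030314713716507), 26.270320892333984)
16 104 ((0.5091199278831482, 0.3449467718601227), 0.05352434143424034) ((0.5103481411933899, 0.3462737500667572), (0.09869670122861862, 0.10278746485710144), 88.07276153564453)
22 106 ((0.5097794532775879, 0.34412524104118347), 0.05385918542742729) ((0.510498046875, 0.34626248478889465), (0.09923766553401947, 0.10332433879375458), 89.53685760498047)
side [ 17  29 218] [[8, 28, 72], [15, 34, 149], [30, 2, 244], [18, 27, 208], [19, 27, 205], [17, 28, 208], [18, 28, 208], [18, 28, 216], [17, 30, 213], [18, 28, 217], [18, 30, 215], [18, 28, 215], [18, 23, 200], [45, 2, 245], [30, 1, 244], [17, 11, 208]]
10 151 ((0.5079507231712341, 0.34552332758903503), 0.051568616181612015) ((0.509740948677063, 0.34541159868240356), (0.096910759806633, 0.10031313449144363), 160.42666625976562)
16 161 ((0.5080633759498596, 0.34623873233795166), 0.05215005949139595) ((0.5094452500343323, 0.3457680344581604), (0.09861832857131958, 0.10187192261219025), 175.5424041748047)
22 168 ((0.5077196955680847, 0.3457053601741791), 0.05302135646343231) ((0.5082997679710388, 0.3459104001522064), (0.10197169333696365, 0.10276839882135391), 150.88436889648438)
vial 115 (np.float64(338.8086956521739), np.float64(205.44347826086957)) [[ 0.55663493 -0.04752796  0.048     ]]
[[ 0.56090343 -0.05153283  0.048     ]]
```

>>> move_arm([
  [[17, -9, 0], [0, 0, 0.1], 70],
  [[35.5, -17.8, 0], [0, 0, 0.238], 65],
  [[35.5, -17.8, 0], [0, 0, 0.238], 65],
  [[35.5, -17.8, 0], [0, 0, 0.238], 65],
  [[35.5, -17.8, 0], [0, 0, 0.238], 65],
  [[35.5, -17.8, 0], [0, 0, 0.238], 65],
  [[35.5, -17.8, 0], [0, 0, 0.238], 65],
  [[35.5, -17.8, 0], [0, 0, 0.238], 65],
  [[35.5, -17.8, 0], [0, 0, 0.238], 65],
  [[45.4, -52.2, 0], [0, 0, 0.238], 65],
  [[45.4, -52.2, 0], [0, 0, 0.238], 65],
  [[45.4, -52.2, 0], [0, 0, 0.238], 65],
  [[45.4, -52.2, 0], [0, 0, 0.238], 65],
  [[45.4, -52.2, 0], [0, 0, 0.238], 65],
  [[45.4, -52.2, 0], [0, 0, 0.238], 65],
  [[45.4, -52.2, 0], [0, 0, 0.238], 65],
  [[45.4, -52.2, 0], [0, 0, 0.238], 65],
  [[45.4, -52.2, 0], [0, 0, 0.238], 65],
  [[45.4, -52.2, 0], [0, 0, 0.238], 65],
  [[45.4, -52.2, 0], [0, 0, 0.238], 65],
], squeeze=50)

```text
clock: 3.22
position: [0.4656, 0.0091, 0.2314]
tool_rot: [-3.141, -0.0, 0.004]
force: [-0.3, -0.6, -0.4]
grip_width: 0.0556
finger_force: 0.0
```

>>> move_arm([
  [[0, 0.2, 2], [0, 0, 0], 65],
  [[0, 0.2, 5], [0, 0, 0], 65],
  [[0, 0.2, 8], [0, 0, 0], 65],
  [[0, 0.2, 10], [0, 0, 0], 65],
  [[0, 0.2, 11.5], [0, 0, 0], 65],
  [[0, 0.2, 11.9], [0, 0, 0], 65],
  [[0, 0.2, 11.9], [0, 0, 0], 65],
  [[0, 0.2, 11.9], [0, 0, 0], 25],
  [[0, 0.2, 11.9], [0, 0, 0], 15],
  [[0, 0.2, 11.9], [0, 0, 0], 10],
  [[0, 0.2, 11.9], [0, 0, 0], 10],
  [[0, 0.2, 11.9], [0, 0, 0], 10],
  [[0, 0.2, 11.9], [0, 0, 0], 10],
  [[0, 0.2, 11.9], [0, 0, 0], 10],
])

```text
clock: 4.38
position: [0.4663, 0.005, 0.1134]
tool_rot: [-3.141, -0.002, -0.0]
force: [-1.7, 0.8, 7.7]
grip_width: 0.0268
finger_force: 49.1
```

>>> move_arm([
  [[0, 0, -1], [0, 0, 0], 10],
  [[0, 0, -3], [0, 0, 0], 10],
  [[0, 0, -6], [0, 0, 0], 10],
  [[0, 0, -9.5], [0, 0, 0], 10],
  [[0, 0, -13], [0, 0, 0], 10],
  [[0, 1, -15], [0, 0, 0], 10],
  [[0, 3, -15.5], [0, 0, 0], 10],
  [[-0.2, 6, -15.5], [0, 0, 0], 10],
  [[-0.3, 9.5, -15.5], [0, 0, 0], 10],
  [[-0.4, 13, -15.5], [0, 0, 0], 10],
  [[-0.5, 16.5, -15.5], [0, 0, 0], 10],
  [[-0.6, 20, -15.5], [0, 0, 0], 10],
  [[-0.7, 23.5, -15.5], [0, 0, 0], 10],
  [[-0.8, 27, -15.5], [0, 0, 0], 10],
  [[-0.9, 30.5, -15.5], [0, 0, 0], 10],
  [[-1, 34, -15.5], [0, 0, 0], 10],
  [[-1, 37, -14], [0, 0, 0], 10],
  [[-1.1, 39, -12], [0, 0, 0], 10],
  [[-1.1, 40.3, -9], [0, 0, 0], 10],
  [[-1.1, 40.8, -7], [0, 0, 0], 10],
])

```text
clock: 6.05
position: [0.453, -0.4051, 0.1811]
tool_rot: [-3.141, 0.001, -0.003]
force: [0.4, 0.9, -4.1]
grip_width: 0.0267
finger_force: 49.6
```

Run:
```python
from h import *
print(bot.observe()["position"],bot.observe()["tool_rot"])
p,_=bot.grab_frame("side"); cv2.imwrite("pics/s1.png",cv2.resize(p[100:280,250:530,::-1],(784,504)))
```

```text
[ 0.45297994 -0.40510242  0.1811089 ] [-3.14148843e+00  7.60920385e-04 -2.55799545e-03]
```

View pics/s1.png

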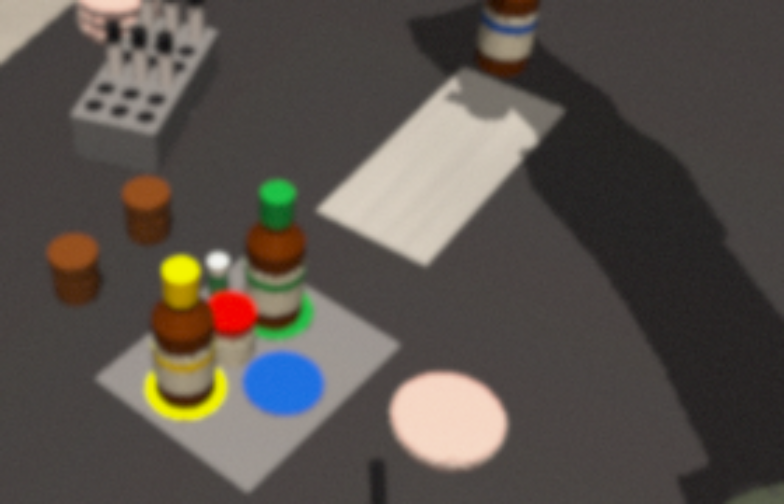

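>>> move_arm([
  [[0, 0, 2], [0, 0, 0], 10],
  [[0, 0, 4], [0, 0, 0], 10],
  [[0, 0, 5.8], [0, 0, 0], 10],
  [[0, 0, 6.7], [0, 0, 0], 10],
  [[0, 0, 7.1], [0, 0, 0], 10],
  [[0, 0, 7.1], [0, 0, 0], 10],
  [[0, 0, 7.1], [0, 0, 0], 10],
  [[0, 0, 7.1], [0, 0, 0], 40],
  [[0, 0, 7.1], [0, 0, 0], 55],
  [[0, 0, 7.1], [0, 0, 0], 65],
  [[0, 0, 7.1], [0, 0, 0], 65],
  [[0, 0, 6], [0, 0, 0], 65],
  [[0, 0, 4], [0, 0, 0], 65],
  [[0, 0, 1], [0, 0, 0], 65],
  [[0, 0, -3], [0, 0, 0], 65],
  [[2, -12, -4], [0, 0, 0], 65],
  [[5.8, -34.5, -4], [0, 0, 0], 65],
  [[5.8, -34.5, -4], [0, 0, 0], 65],
  [[5.8, -34.5, -4], [0, 0, 0], 65],
  [[5.8, -34.5, -4], [0, 0, 0], 65],
])

```text
clock: 7.77
position: [0.4889, -0.1961, 0.2204]
tool_rot: [3.141, -0.001, -0.001]
force: [2.1, -0.2, 1.0]
grip_width: 0.0553
finger_force: 0.0
```

Run:
```python
from h import *
p,_=bot.grab_frame("side")
print([ (b[0],b[1],onplane("side",b[0],.008),onplane("side",b[0],.132)) for b in blobs(p,"blue",15,(285,90,500,270))])
```

```text
[(array([430.8, 104.4]), [426, 98, 12, 14, 135], array([[ 0.50350373, -0.58684599,  0.008     ]]), array([[ 0.45283011, -0.40541476,  0.132     ]])), (array([350.7, 236.5]), [337, 226, 28, 22, 492], array([[0.4636103 , 0.00678323, 0.008     ]]), array([[0.41919996, 0.09501447, 0.132     ]]))]
```

>>> move_arm([
  [[2.3, -13.6, 0], [0, 0, 0], 65],
  [[2.3, -13.6, 0], [0, 0, 0], 65],
  [[2.3, -13.6, 0], [0, 0, 0], 65],
  [[2.3, -13.6, 0], [0, 0, 0], 65],
  [[2.3, -13.6, 0], [0, 0, 0], 65],
  [[2.3, -13.6, 0], [0, 0, 0], 65],
])

```text
clock: 8.32
position: [0.5121, -0.0613, 0.22]
tool_rot: [3.141, -0.001, 0.001]
force: [0.5, -0.6, -0.1]
grip_width: 0.0559
finger_force: 0.0
```

>>> move_arm([
  [[0, -0.1, 2.5], [0, 0, 0], 65],
  [[0, -0.1, 5.5], [0, 0, 0], 65],
  [[0, -0.1, 8], [0, 0, 0], 65],
  [[0, -0.1, 10], [0, 0, 0], 65],
  [[0, -0.1, 10.7], [0, 0, 0], 65],
  [[0, -0.1, 10.7], [0, 0, 0], 65],
  [[0, -0.1, 10.7], [0, 0, 0], 65],
  [[0, -0.1, 10.7], [0, 0, 0], 25],
  [[0, -0.1, 10.7], [0, 0, 0], 15],
  [[0, -0.1, 10.7], [0, 0, 0], 10],
  [[0, -0.1, 10.7], [0, 0, 0], 10],
  [[0, -0.1, 10.7], [0, 0, 0], 10],
  [[0, -0.1, 10.7], [0, 0, 0], 10],
  [[0, -0.1, 10.7], [0, 0, 0], 10],
])

```text
clock: 9.48
position: [0.5128, -0.0608, 0.1135]
tool_rot: [-3.142, -0.002, -0.0]
force: [-0.9, 0.6, 9.6]
grip_width: 0.0268
finger_force: 48.7
```

>>> move_arm([
  [[0, 0, -1], [0, 0, 0], 10],
  [[0, 0, -3.5], [0, 0, 0], 10],
  [[0, 0, -7], [0, 0, 0], 10],
  [[0, 0, -10], [0, 0, 0], 10],
  [[0, 1, -12], [0, 0, 0], 10],
  [[-0.5, 3, -12], [0, 0, 0], 10],
  [[-1.1, 6, -12], [0, 0, 0], 10],
  [[-1.7, 9.5, -12], [0, 0, 0], 10],
  [[-2.4, 13, -12], [0, 0, 0], 10],
  [[-3, 16.5, -12], [0, 0, 0], 10],
  [[-3.7, 20, -12], [0, 0, 0], 10],
  [[-4.3, 23, -11], [0, 0, 0], 10],
  [[-4.7, 25, -9], [0, 0, 0], 10],
  [[-4.9, 26.1, -7], [0, 0, 0], 10],
  [[-4.9, 26.3, -5], [0, 0, 0], 10],
  [[-4.9, 26.3, -3], [0, 0, 0], 10],
  [[-4.9, 26.3, -1.3], [0, 0, 0], 10],
  [[-4.9, 26.3, -0.3], [0, 0, 0], 10],
  [[-4.9, 26.3, 0.1], [0, 0, 0], 10],
  [[-4.9, 26.3, 0.1], [0, 0, 0], 10],
])

```text
clock: 11.15
position: [0.4635, -0.324, 0.1121]
tool_rot: [3.141, -0.001, -0.0]
force: [0.5, -0.3, -1.6]
grip_width: 0.0269
finger_force: 49.7
```

>>> move_arm([
  [[0, 0, 0], [0, 0, 0], 40],
  [[0, 0, 0], [0, 0, 0], 55],
  [[0, 0, 0], [0, 0, 0], 65],
  [[0, 0, 0], [0, 0, 0], 65],
  [[0, 0, -1], [0, 0, 0], 65],
  [[0, 0, -3], [0, 0, 0], 65],
  [[0, 0, -6], [0, 0, 0], 65],
  [[0, 0, -10], [0, 0, 0], 65],
  [[1, -7, -11], [0, 0, 0], 65],
  [[3, -16, -11], [0, 0, 0], 65],
  [[7.1, -37.6, -11], [0, 0, 0], 65],
  [[7.1, -37.6, -11], [0, 0, 0], 65],
  [[7.1, -37.6, -11], [0, 0, 0], 65],
  [[7.1, -37.6, -11], [0, 0, 0], 65],
  [[7.1, -37.6, -11], [0, 0, 0], 65],
  [[7.1, -37.6, -11], [0, 0, 0], 65],
  [[7.1, -37.6, -11], [0, 0, 0], 65],
  [[7.1, -37.6, -11], [0, 0, 0], 65],
  [[7.1, -37.6, -11], [0, 0, 0], 65],
])

```text
clock: 12.73
position: [0.5342, 0.0557, 0.222]
tool_rot: [-3.14, -0.001, 0.005]
force: [-1.2, -1.0, 0.0]
grip_width: 0.0556
finger_force: 0.0
```

Run:
```python
from h import *
HUE["yellow"]=(24,34)
p=cv2.imread("pics/side0.png")[:,:,::-1].copy()
q,_=bot.grab_frame("side"); cv2.imwrite("pics/s2.png",cv2.resize(q[100:280,250:530,::-1],(784,504)))
for im in(p,q):
  for b in blobs(im,"yellow",15,(285,150,395,270),120,60): print(b, onplane("side",b[0],.134))
for c in("blue","green"):
  for b in blobs(q,c,15,(285,90,500,270)): print(c,b[0],b[1][4],onplane("side",b[0],.132),onplane("side",b[0],.008))
```

```text
(array([314.1, 198.6]), [307, 190, 15, 19, 211]) [[0.53404099 0.04699769 0.134     ]]
(array([316.3, 242.1]), [302, 231, 29, 19, 241]) [[0.46866222 0.14235478 0.134     ]]
(array([314.7, 198.6]), [308, 190, 15, 19, 208]) [[0.53295246 0.04635047 0.134     ]]
(array([316.2, 242.1]), [302, 231, 29, 19, 242]) [[0.46882757 0.14245355 0.134     ]]
blue [430.8 104.3] 136 [[ 0.45300346 -0.40585083  0.132     ]] [[ 0.50370936 -0.58736328  0.008     ]]
blue [350.7 236.5] 493 [[0.41919996 0.09501447 0.132     ]] [[0.4636103  0.00678323 0.008     ]]
green [415.9 118.9] 137 [[ 0.46143577 -0.32530367  0.132     ]] [[ 0.51371211 -0.491815    0.008     ]]
green [350.1 210.4] 316 [[0.45341645 0.03581291 0.132     ]] [[ 0.50419927 -0.06344404  0.008     ]]
```

View pics/s2.png

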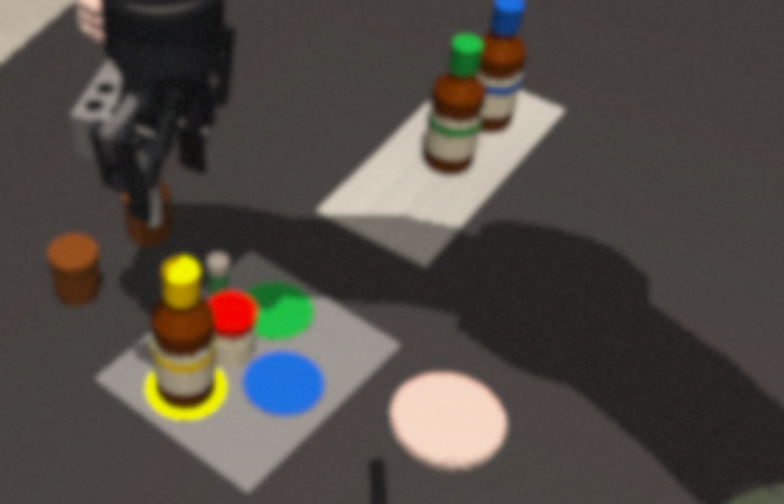

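>>> move_arm([
  [[0, 0.6, 1], [0, 0, 0], 65],
  [[0, 0.6, 3.5], [0, 0, 0], 65],
  [[0, 0.6, 6], [0, 0, 0], 65],
  [[0, 0.6, 8.5], [0, 0, 0], 65],
  [[0, 0.6, 10.4], [0, 0, 0], 65],
  [[0, 0.6, 10.8], [0, 0, 0], 65],
  [[0, 0.6, 10.8], [0, 0, 0], 65],
  [[0, 0.6, 10.8], [0, 0, 0], 25],
  [[0, 0.6, 10.8], [0, 0, 0], 15],
  [[0, 0.6, 10.8], [0, 0, 0], 10],
  [[0, 0.6, 10.8], [0, 0, 0], 10],
  [[0, 0.6, 10.8], [0, 0, 0], 10],
  [[0, 0.6, 10.8], [0, 0, 0], 10],
  [[0, 0.6, 10.8], [0, 0, 0], 10],
])

```text
clock: 13.95
position: [0.5348, 0.0462, 0.1144]
tool_rot: [-3.141, -0.002, -0.0]
force: [0.2, 0.6, 8.0]
grip_width: 0.0271
finger_force: 49.5
```

>>> move_arm([
  [[0, 0, -1], [0, 0, 0], 10],
  [[0, 0, -3.5], [0, 0, 0], 10],
  [[0, 0, -7], [0, 0, 0], 10],
  [[0, 0, -10], [0, 0, 0], 10],
  [[0, 1, -12], [0, 0, 0], 10],
  [[-0.5, 3.5, -12], [0, 0, 0], 10],
  [[-1.3, 7, -12], [0, 0, 0], 10],
  [[-2.1, 10.5, -12], [0, 0, 0], 10],
  [[-2.9, 14, -12], [0, 0, 0], 10],
  [[-3.7, 17.5, -12], [0, 0, 0], 10],
  [[-4.5, 21, -12], [0, 0, 0], 10],
  [[-5.3, 24.5, -11], [0, 0, 0], 10],
  [[-5.9, 27, -9], [0, 0, 0], 10],
  [[-6.2, 28.6, -7], [0, 0, 0], 10],
  [[-6.2, 29, -5], [0, 0, 0], 10],
  [[-6.2, 29, -3], [0, 0, 0], 10],
  [[-6.2, 29, -1.3], [0, 0, 0], 10],
  [[-6.2, 29, -0.3], [0, 0, 0], 10],
  [[-6.2, 29, 0.1], [0, 0, 0], 10],
  [[-6.2, 29, 0.1], [0, 0, 0], 10],
])

```text
clock: 15.62
position: [0.4723, -0.2435, 0.1127]
tool_rot: [-3.141, -0.0, 0.0]
force: [-0.3, -0.7, -1.4]
grip_width: 0.027
finger_force: 50.1
```

Run:
```python
from h import *
HUE["yellow"]=(24,34)
print(bot.observe()["position"])
for n,roi in(("side",(285,150,395,270)),("top",(275,185,365,265))):
    q,_=bot.grab_frame(n)
    for c in HUE:
      for b in blobs(q,c,15,roi,120,30): print(n,c,b[0],b[1],onplane(n,b[0],.05 if c=="red" else .008))
```

```text
[ 0.47229942 -0.24350446  0.11271445]
side red [331.1 211.7] [323, 203, 17, 18, 228] [[ 0.52270464 -0.00388029  0.05      ]]
side yellow [316. 238.] [302, 227, 29, 23, 551] [[0.53024465 0.05168396 0.008     ]]
side green [349.9 210.4] [339, 201, 23, 20, 336] [[ 0.50461893 -0.06319425  0.008     ]]
side blue [350.7 236.4] [337, 226, 29, 22, 508] [[0.46375308 0.00652561 0.008     ]]
top red [321.4 215.5] [314, 208, 16, 16, 200] [[ 0.5217217  -0.00416961  0.05      ]]
top yellow [302.3 212.3] [291, 201, 24, 23, 427] [[0.53171021 0.05133141 0.008     ]]
top green [340.5 225. ] [329, 214, 24, 23, 421] [[ 0.51063029 -0.0605066   0.008     ]]
top blue [314.8 237.7] [303, 226, 24, 24, 444] [[0.46485918 0.00605241 0.008     ]]
```

>>> move_arm([
  [[0, 0, 0], [0, 0, 0], 40],
  [[0, 0, 0], [0, 0, 0], 55],
  [[0, 0, 0], [0, 0, 0], 65],
  [[0, 0, 0], [0, 0, 0], 65],
  [[0, 0, -1], [0, 0, 0], 65],
  [[0, 0, -3], [0, 0, 0], 65],
  [[0, 0, -6], [0, 0, 0], 65],
  [[0, 0, -9], [0, 0, 0], 65],
  [[1, -5, -10], [0, 0, 0], 80],
  [[2.5, -12, -10], [0, 0, 0], 80],
  [[5, -24, -10], [0, 0, 0], 80],
  [[5, -24, -10], [0, 0, 0], 80],
  [[5, -24, -10], [0, 0, 0], 80],
  [[5, -24, -10], [0, 0, 0], 80],
  [[5, -24, -10], [0, 0, 0], 80],
  [[5, -24, -10], [0, 0, 0], 80],
  [[5, -24, -10], [0, 0, 0], 80],
  [[5, -24, -6], [0, 0, 0], 80],
  [[5, -24, -3], [0, 0, 0], 80],
  [[5, -24, -3], [0, 0, 0], 80],
])

```text
clock: 17.38
position: [0.5193, -0.0056, 0.1384]
tool_rot: [3.141, 0.006, -0.002]
force: [-2.2, -0.1, -1.4]
grip_width: 0.0682
finger_force: 0.0
```

Run:
```python
from h import *
o=bot.observe(); print(o["position"],o["grip_width"])
q,_=bot.grab_frame("side"); cv2.imwrite("pics/s3.png",cv2.resize(q[90:270,250:530,::-1],(784,504)))
```

```text
[ 0.51930876 -0.00560397  0.13835454] 0.06816726053491283
```

View pics/s3.png

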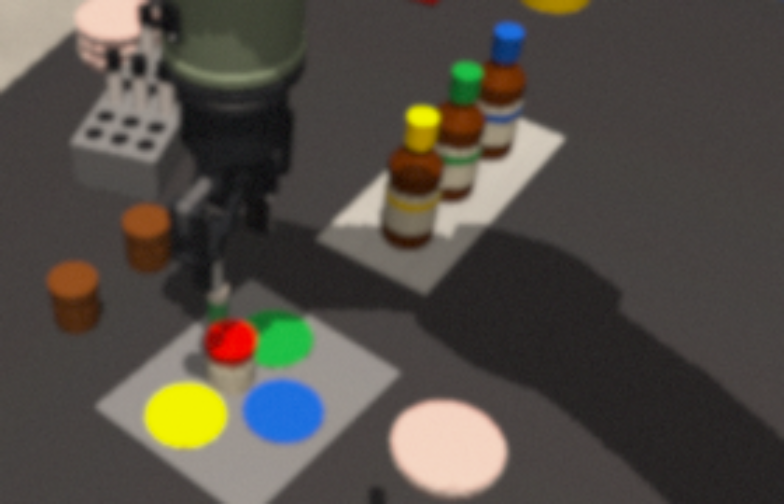

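>>> move_arm([
  [[0.1, 0, 1.5], [0, 0, 0], 80],
  [[0.1, 0, 4], [0, 0, 0], 80],
  [[0.1, 0, 6.5], [0, 0, 0], 80],
  [[0.1, 0, 8.5], [0, 0, 0], 80],
  [[0.1, 0, 10], [0, 0, 0], 80],
  [[0.1, 0, 10.8], [0, 0, 0], 80],
  [[0.1, 0, 11], [0, 0, 0], 80],
  [[0.1, 0, 11], [0, 0, 0], 80],
  [[0.1, 0, 11], [0, 0, 0], 60],
  [[0.1, 0, 11], [0, 0, 0], 50],
  [[0.1, 0, 11], [0, 0, 0], 40],
  [[0.1, 0, 11], [0, 0, 0], 35],
  [[0.1, 0, 11], [0, 0, 0], 35],
  [[0.1, 0, 11], [0, 0, 0], 35],
  [[0.1, 0, 11], [0, 0, 0], 35],
  [[0.1, 0, 11], [0, 0, 0], 35],
], squeeze=30)

```text
clock: 18.77
position: [0.5238, -0.004, 0.0336]
tool_rot: [3.142, -0.002, -0.0]
force: [-0.9, -0.4, 10.8]
grip_width: 0.0428
finger_force: 28.8
```

>>> move_arm([
  [[0, 0, -1], [0, 0, 0], 35],
  [[0, 0, -3], [0, 0, 0], 35],
  [[0, 0, -6], [0, 0, 0], 35],
  [[0, 0, -9], [0, 0, 0], 35],
  [[0, -1, -10], [0, 0, 0], 35],
  [[-0.1, -3.5, -10], [0, 0, 0], 35],
  [[-0.2, -7, -10], [0, 0, 0], 35],
  [[-0.4, -10.5, -10], [0, 0, 0], 35],
  [[-0.5, -14, -10], [0, 0, 0], 35],
  [[-0.6, -17.5, -10], [0, 0, 0], 35],
  [[-0.7, -21, -10], [0, 0, 0], 35],
  [[-0.9, -24.5, -10], [0, 0, 0], 35],
  [[-1, -28, -10], [0, 0, 0], 35],
  [[-1.1, -31, -10], [0, 0, 0], 35],
  [[-1.2, -33, -10], [0, 0, 0], 35],
  [[-1.3, -34.5, -9.5], [0, 0, 0], 35],
  [[-1.3, -35, -8.5], [0, 0, 0], 35],
  [[-1.3, -35, -7.5], [0, 0, 0], 35],
  [[-1.3, -35, -7], [0, 0, 0], 35],
  [[-1.3, -35, -7], [0, 0, 0], 35],
])

```text
clock: 20.43
position: [0.5098, 0.3438, 0.1005]
tool_rot: [3.139, 0.002, -0.002]
force: [-0.2, 0.7, -0.4]
grip_width: 0.043
finger_force: 30.7
```

Run:
```python
from h import *
o=bot.observe(); print(o["position"],o["force"])
q,_=bot.grab_frame("side"); cv2.imwrite("pics/s4.png",cv2.resize(q[220:400,150:430,::-1],(784,504)))
t,_=bot.grab_frame("top")
z=.05+.103-.0336
for n,im in(("side",q),("top",t)):
  for b in blobs(im,"red",10,(160,170,330,330) if n=="side" else (160,150,260,250)): print(n,b,onplane(n,b[0],.1196))
```

```text
[0.50980523 0.34383036 0.10051129] [-0.23807904  0.70492845 -0.40346128]
side (array([237.5, 318.2]), [227, 306, 22, 24, 408]) [[0.50355468 0.3412556  0.1196    ]]
top (array([185.8, 200.8]), [179, 197, 15, 8, 80]) [[0.49708146 0.34592801 0.1196    ]]
```

View pics/s4.png

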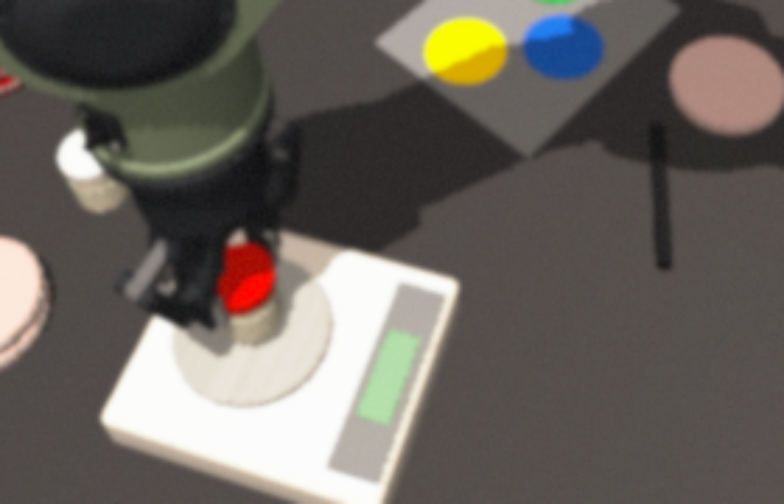

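>>> move_arm([
  [[0, -0.1, 0.7], [0, 0, 0], 35],
  [[0, -0.1, 1.4], [0, 0, 0], 35],
  [[0, -0.1, 1.8], [0, 0, 0], 35],
  [[0, -0.1, 2.0], [0, 0, 0], 35],
  [[0, -0.1, 2.0], [0, 0, 0], 35],
  [[0, -0.1, 2.0], [0, 0, 0], 35],
])

```text
clock: 21.03
position: [0.51, 0.3471, 0.0822]
tool_rot: [3.142, 0.0, -0.0]
force: [-0.3, -0.5, 0.2]
grip_width: 0.043
finger_force: 30.7
```

>>> move_arm([
  [[0, 0, 0.1], [0, 0, 0], 35],
  [[0, 0, 0.2], [0, 0, 0], 35],
  [[0, 0, 0.2], [0, 0, 0], 35],
  [[0, 0, 0.2], [0, 0, 0], 55],
  [[0, 0, 0.2], [0, 0, 0], 65],
  [[0, 0, 0.2], [0, 0, 0], 75],
  [[0, 0, 0.2], [0, 0, 0], 80],
  [[0, 0, 0.2], [0, 0, 0], 80],
  [[0, 0, -1], [0, 0, 0], 80],
  [[0, 0, -3], [0, 0, 0], 80],
  [[0, 0, -6], [0, 0, 0], 80],
  [[0, 0, -10], [0, 0, 0], 80],
  [[0, 0, -13], [0, 0, 0], 80],
  [[0, 6, -13], [0, 0, 0], 65],
  [[0, 20, -13], [0, 0, 0], 65],
  [[0, 20, -13], [0, 0, 0], 65],
  [[0, 20, -13], [0, 0, 0], 65],
  [[0, 20, -13], [0, 0, 0], 65],
])

```text
clock: 22.53
position: [0.5097, 0.144, 0.2134]
tool_rot: [3.141, -0.001, -0.002]
force: [1.5, -1.1, -0.8]
grip_width: 0.0554
finger_force: 0.0
```

Run:
```python
from h import *
HUE["yellow"]=(24,34)
o=bot.observe(); print(o["position"],o["force"])
q,_=bot.grab_frame("side"); t,_=bot.grab_frame("top")
cv2.imwrite("pics/s5.png",cv2.resize(q[220:400,150:430,::-1],(784,504)))
for n,im in(("side",q),("top",t)):
  for b in blobs(im,"red",10,(160,250,330,380) if n=="side" else (160,150,260,250)): print(n,b,onplane(n,b[0],.096))
  for c in("yellow","green","blue"):
    for b in blobs(im,c,10,(360,80,500,180) if n=="side" else (365,200,500,300),120): print(n,c,b,onplane(n,b[0],.132))
```

```text
[0.50973047 0.14397283 0.21337222] [ 1.49480323 -1.13643328 -0.76064063]
side (array([191.7, 252.6]), [179, 250, 26, 6, 75]) [[0.68550014 0.26867385 0.096     ]]
side (array([236. , 326.4]), [224, 315, 25, 24, 479]) [[0.50703265 0.34695698 0.096     ]]
side yellow (array([448.4,  85.7]), [435, 80, 28, 14, 289]) [[ 0.44454151 -0.51653476  0.132     ]]
side yellow (array([400.2, 133.5]), [394, 127, 14, 16, 151]) [[ 0.47092558 -0.2498107   0.132     ]]
side green (array([415.8, 118.8]), [411, 112, 11, 15, 143]) [[ 0.46182472 -0.32557125  0.132     ]]
side blue (array([430.9, 104.4]), [426, 98, 12, 15, 141]) [[ 0.45260136 -0.40554991  0.132     ]]
top (array([186.3, 198.3]), [181, 191, 11, 16, 141]) [[0.50838735 0.35482548 0.096     ]]
top yellow (array([414.1, 242.5]), [407, 237, 14, 12, 116]) [[ 0.46975354 -0.24272591  0.132     ]]
top green (array([445.4, 250. ]), [439, 245, 14, 11, 122]) [[ 0.46181929 -0.32199186  0.132     ]]
top blue (array([477. , 257.9]), [470, 252, 15, 12, 139]) [[ 0.45295492 -0.40226007  0.132     ]]
top blue (array([457.8, 262. ]), [457, 256, 5, 13, 13]) [[ 0.43636194 -0.35498644  0.132     ]]
```

View pics/s5.png

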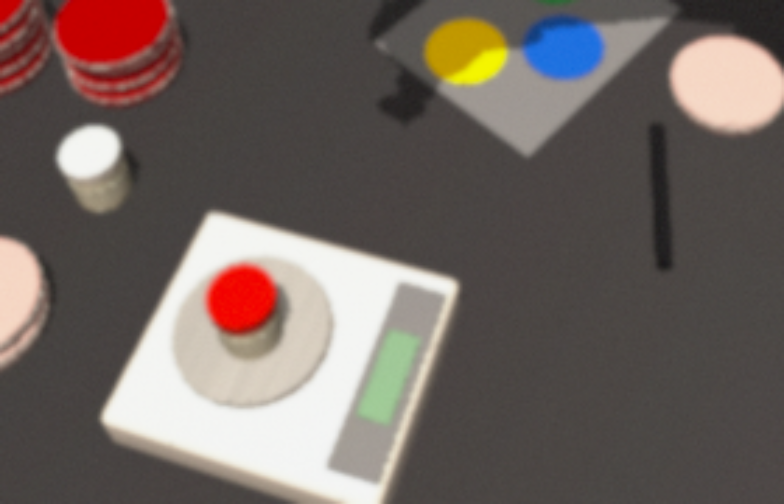

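>>> move_arm([
  [[-1.5, 15, 0], [0, 0, 0], 65],
  [[-3.9, 38.8, 0], [0, 0, 0], 65],
  [[-3.9, 38.8, 0], [0, 0, 0], 65],
  [[-3.9, 38.8, 0], [0, 0, 0], 65],
  [[-3.9, 38.8, 0], [0, 0, 0], 65],
  [[-3.9, 38.8, 0], [0, 0, 0], 65],
  [[-3.9, 38.8, 0], [0, 0, 0], 65],
  [[-3.9, 38.8, 0], [0, 0, 0], 65],
  [[-3.9, 38.8, 0], [0, 0, 0], 65],
  [[-3.9, 38.8, 0], [0, 0, 0], 65],
  [[-3.9, 38.8, 0], [0, 0, 0], 65],
  [[-3.9, 38.8, 0], [0, 0, 0], 65],
  [[-3.9, 38.8, 0], [0, 0, 0], 65],
  [[-3.9, 38.8, 0], [0, 0, 0], 65],
], squeeze=50)

```text
clock: 23.8
position: [0.4714, -0.2396, 0.2126]
tool_rot: [-3.141, -0.0, 0.002]
force: [-0.4, -0.2, 0.6]
grip_width: 0.0556
finger_force: 0.0
```

>>> move_arm([
  [[0, 0.2, 1], [0, 0, 0], 65],
  [[0, 0.2, 3.5], [0, 0, 0], 65],
  [[0, 0.2, 6], [0, 0, 0], 65],
  [[0, 0.2, 8.5], [0, 0, 0], 65],
  [[0, 0.2, 9.8], [0, 0, 0], 65],
  [[0, 0.2, 10.1], [0, 0, 0], 65],
  [[0, 0.2, 10.1], [0, 0, 0], 65],
  [[0, 0.2, 10.1], [0, 0, 0], 25],
  [[0, 0.2, 10.1], [0, 0, 0], 15],
  [[0, 0.2, 10.1], [0, 0, 0], 10],
  [[0, 0.2, 10.1], [0, 0, 0], 10],
  [[0, 0.2, 10.1], [0, 0, 0], 10],
  [[0, 0.2, 10.1], [0, 0, 0], 10],
  [[0, 0.2, 10.1], [0, 0, 0], 10],
])

```text
clock: 24.97
position: [0.4716, -0.2428, 0.1123]
tool_rot: [3.141, -0.002, -0.0]
force: [-0.3, 1.1, 6.8]
grip_width: 0.0269
finger_force: 49.0
```

>>> move_arm([
  [[0, 0, -1], [0, 0, 0], 10],
  [[0, 0, -3.5], [0, 0, 0], 10],
  [[0, 0, -7], [0, 0, 0], 10],
  [[0, 0, -10], [0, 0, 0], 10],
  [[0.1, -1, -12], [0, 0, 0], 10],
  [[0.7, -3.5, -12], [0, 0, 0], 10],
  [[1.4, -7, -12], [0, 0, 0], 10],
  [[2.1, -10.5, -12], [0, 0, 0], 10],
  [[2.8, -14, -12], [0, 0, 0], 10],
  [[3.5, -17.5, -12], [0, 0, 0], 10],
  [[4.2, -21, -12], [0, 0, 0], 10],
  [[4.9, -24.5, -11], [0, 0, 0], 10],
  [[5.5, -27, -9], [0, 0, 0], 10],
  [[5.8, -28.7, -7], [0, 0, 0], 10],
  [[5.9, -29.4, -5], [0, 0, 0], 10],
  [[5.9, -29.4, -3.5], [0, 0, 0], 10],
  [[5.9, -29.4, -2], [0, 0, 0], 10],
  [[5.9, -29.4, -1.5], [0, 0, 0], 10],
  [[5.9, -29.4, -1.5], [0, 0, 0], 10],
  [[5.9, -29.4, -1.5], [0, 0, 0], 10],
])

```text
clock: 26.63
position: [0.5302, 0.051, 0.1272]
tool_rot: [3.142, -0.001, -0.001]
force: [-1.1, -0.6, -1.8]
grip_width: 0.0267
finger_force: 49.7
```

Run:
```python
from h import *
o=bot.observe(); print(o["position"],o["force"])
```

```text
[0.53024951 0.05095383 0.12718055] [-1.05490103 -0.63997488 -1.82600582]
```

>>> move_arm([
  [[0.1, 0, 0.6], [0, 0, 0], 10],
  [[0.1, 0, 1.1], [0, 0, 0], 10],
  [[0.1, 0, 1.3], [0, 0, 0], 10],
  [[0.1, 0, 1.3], [0, 0, 0], 10],
  [[0.1, 0, 1.3], [0, 0, 0], 40],
  [[0.1, 0, 1.3], [0, 0, 0], 55],
  [[0.1, 0, 1.3], [0, 0, 0], 65],
  [[0.1, 0, 1.3], [0, 0, 0], 65],
  [[0.1, 0, 0], [0, 0, 0], 65],
  [[0.1, 0, -2], [0, 0, 0], 65],
  [[0.1, 0, -5], [0, 0, 0], 65],
  [[0.1, 0, -9], [0, 0, 0], 65],
  [[-2, 12, -9], [0, 0, 0], 65],
  [[-6.9, 37.5, -9], [0, 0, 0], 65],
  [[-6.9, 37.5, -9], [0, 0, 0], 65],
  [[-6.9, 37.5, -9], [0, 0, 0], 65],
  [[-6.9, 37.5, -9], [0, 0, 0], 65],
  [[-6.9, 37.5, -9], [0, 0, 0], 65],
  [[-6.9, 37.5, -9], [0, 0, 0], 65],
  [[-6.9, 37.5, -9], [0, 0, 0], 65],
])

```text
clock: 28.3
position: [0.469, -0.2785, 0.2164]
tool_rot: [3.142, -0.0, -0.0]
force: [0.2, 0.4, -0.4]
grip_width: 0.0558
finger_force: 0.0
```

>>> move_arm([
  [[0, 0, 0], [0, 0, 0], 65],
  [[0, 0, 0], [0, 0, 0], 65],
])

```text
clock: 28.47
position: [0.4687, -0.2789, 0.216]
tool_rot: [3.141, 0.001, -0.005]
force: [0.0, 0.6, -0.1]
grip_width: 0.0556
finger_force: 0.0
```

Run:
```python
from h import *
HUE["yellow"]=(24,34)
o=bot.observe(); print(o["position"],o["force"])
q,_=bot.grab_frame("side"); t,_=bot.grab_frame("top")
cv2.imwrite("pics/s6.png",cv2.resize(q[90:270,250:530,::-1],(784,504)))
for n,im in(("side",q),("top",t)):
  for b in blobs(im,"yellow",10,(290,150,360,270) if n=="side" else (280,180,360,250),120): print(n,b,onplane(n,b[0],.134))
```

```text
[ 0.46870422 -0.27892129  0.21599132] [ 0.0461217   0.63411955 -0.12536225]
side (array([315.2, 199.2]), [308, 191, 15, 18, 210]) [[0.53111619 0.0472846  0.134     ]]
side (array([315. , 242.2]), [302, 231, 29, 19, 228]) [[0.47068256 0.14384373 0.134     ]]
top (array([299.8, 202.5]), [294, 197, 12, 13, 108]) [[0.53040018 0.05304102 0.134     ]]
top (array([302.4, 217.5]), [291, 205, 23, 19, 105]) [[0.49321984 0.04087383 0.134     ]]
```

View pics/s6.png

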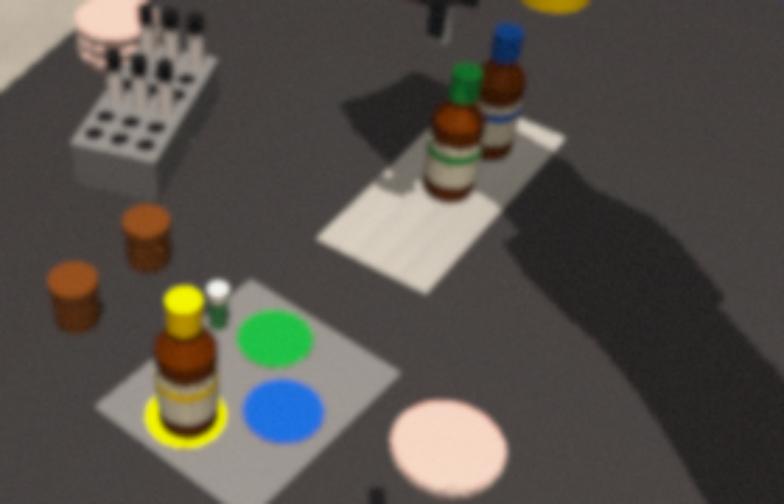

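>>> move_arm([
  [[-0.6, 2.5, 0], [0, 0, 0], 65],
  [[-0.6, 4.5, 0], [0, 0, 0], 65],
  [[-0.6, 4.5, 1], [0, 0, 0], 65],
  [[-0.6, 4.5, 3.5], [0, 0, 0], 65],
  [[-0.6, 4.5, 6], [0, 0, 0], 65],
  [[-0.6, 4.5, 8.5], [0, 0, 0], 65],
  [[-0.6, 4.5, 10], [0, 0, 0], 65],
  [[-0.6, 4.5, 10.4], [0, 0, 0], 65],
  [[-0.6, 4.5, 10.4], [0, 0, 0], 65],
  [[-0.6, 4.5, 10.4], [0, 0, 0], 25],
  [[-0.6, 4.5, 10.4], [0, 0, 0], 15],
  [[-0.6, 4.5, 10.4], [0, 0, 0], 10],
  [[-0.6, 4.5, 10.4], [0, 0, 0], 10],
  [[-0.6, 4.5, 10.4], [0, 0, 0], 10],
  [[-0.6, 4.5, 10.4], [0, 0, 0], 10],
  [[-0.6, 4.5, 10.4], [0, 0, 0], 10],
])

```text
clock: 29.9
position: [0.4645, -0.3219, 0.1136]
tool_rot: [3.141, -0.002, -0.0]
force: [0.6, -0.0, 7.9]
grip_width: 0.0267
finger_force: 49.4
```

Run:
```python
from h import *
q=cv2.imread("pics/s6.png")
q,_=bot.grab_frame("side")
for c in("green","blue"):
  for b in blobs(q,c,100,(290,170,395,270),120): print(c,b,onplane("side",b[0],.008))
```

```text
green (array([347.7, 210.5]), [335, 201, 27, 20, 417]) [[ 0.50907509 -0.06016005  0.008     ]]
blue (array([350.7, 236.4]), [337, 226, 29, 22, 508]) [[0.46375308 0.00652561 0.008     ]]
```

>>> move_arm([
  [[0, 0, -1], [0, 0, 0], 10],
  [[0, 0, -3.5], [0, 0, 0], 10],
  [[0, 0, -7], [0, 0, 0], 10],
  [[0, 0, -10], [0, 0, 0], 10],
  [[0.1, -1, -12], [0, 0, 0], 10],
  [[0.6, -3.5, -12], [0, 0, 0], 10],
  [[1.3, -7, -12], [0, 0, 0], 10],
  [[1.9, -10.5, -12], [0, 0, 0], 10],
  [[2.5, -14, -12], [0, 0, 0], 10],
  [[3.2, -17.5, -12], [0, 0, 0], 10],
  [[3.8, -21, -12], [0, 0, 0], 10],
  [[4.3, -24, -11], [0, 0, 0], 10],
  [[4.7, -25.6, -9], [0, 0, 0], 10],
  [[4.7, -26.1, -7], [0, 0, 0], 10],
  [[4.7, -26.1, -5], [0, 0, 0], 10],
  [[4.7, -26.1, -3.5], [0, 0, 0], 10],
  [[4.7, -26.1, -2], [0, 0, 0], 10],
  [[4.7, -26.1, -1.5], [0, 0, 0], 10],
  [[4.7, -26.1, -1.5], [0, 0, 0], 10],
  [[4.7, -26.1, -1.5], [0, 0, 0], 10],
])

```text
clock: 31.62
position: [0.5111, -0.0606, 0.1281]
tool_rot: [3.142, -0.001, -0.0]
force: [0.4, 0.1, -1.9]
grip_width: 0.0265
finger_force: 49.7
```

>>> move_arm([
  [[0, 0, 0.6], [0, 0, 0], 10],
  [[0, 0, 1.1], [0, 0, 0], 10],
  [[0, 0, 1.3], [0, 0, 0], 10],
  [[0, 0, 1.3], [0, 0, 0], 10],
  [[0, 0, 1.3], [0, 0, 0], 40],
  [[0, 0, 1.3], [0, 0, 0], 55],
  [[0, 0, 1.3], [0, 0, 0], 65],
  [[0, 0, 1.3], [0, 0, 0], 65],
  [[0, 0, 0], [0, 0, 0], 65],
  [[0, 0, -2], [0, 0, 0], 65],
  [[0, 0, -5], [0, 0, 0], 65],
  [[0, 0, -9], [0, 0, 0], 65],
  [[-2, 12, -9], [0, 0, 0], 65],
  [[-5.8, 34.3, -9], [0, 0, 0], 65],
  [[-5.8, 34.3, -9], [0, 0, 0], 65],
  [[-5.8, 34.3, -9], [0, 0, 0], 65],
  [[-5.8, 34.3, -9], [0, 0, 0], 65],
  [[-5.8, 34.3, -9], [0, 0, 0], 65],
  [[-5.8, 34.3, -9], [0, 0, 0], 65],
  [[-5.8, 34.3, -9], [0, 0, 0], 65],
])

```text
clock: 33.28
position: [0.4544, -0.3912, 0.2172]
tool_rot: [-3.142, 0.0, -0.0]
force: [1.9, 0.3, 0.7]
grip_width: 0.0555
finger_force: 0.0
```

Run:
```python
from h import *
print(bot.observe()["position"])
q,_=bot.grab_frame("side"); t,_=bot.grab_frame("top")
for n,im in(("side",q),("top",t)):
  for b in blobs(im,"green",10,(290,150,395,270) if n=="side" else (280,180,365,250),120): print(n,b,onplane(n,b[0],.134))
print(bot.observe()["position"])
```

```text
[ 0.45437792 -0.39119318  0.21723988]
side (array([350. , 171.9]), [344, 164, 13, 17, 186]) [[ 0.50899122 -0.06369472  0.134     ]]
side (array([327.1, 202.2]), [326, 201, 3, 4, 10]) [[0.50510071 0.04186112 0.134     ]]
side (array([346.7, 214.4]), [335, 205, 27, 16, 145]) [[0.45323037 0.05051963 0.134     ]]
top (array([343.7, 216.5]), [339, 211, 11, 12, 103]) [[ 0.5101927  -0.06107394  0.134     ]]
top (array([338.5, 229.6]), [329, 216, 24, 21, 103]) [[ 0.47546948 -0.05244361  0.134     ]]
[ 0.45205463 -0.39586389  0.21686916]
```

>>> move_arm([
  [[0, 0.8, 0], [0, 0, 0], 65],
  [[0, 0.8, 1], [0, 0, 0], 65],
  [[0, 0.8, 3.5], [0, 0, 0], 65],
  [[0, 0.8, 6], [0, 0, 0], 65],
  [[0, 0.8, 8.5], [0, 0, 0], 65],
  [[0, 0.8, 10], [0, 0, 0], 65],
  [[0, 0.8, 10.4], [0, 0, 0], 65],
  [[0, 0.8, 10.4], [0, 0, 0], 65],
  [[0, 0.8, 10.4], [0, 0, 0], 25],
  [[0, 0.8, 10.4], [0, 0, 0], 15],
  [[0, 0.8, 10.4], [0, 0, 0], 10],
  [[0, 0.8, 10.4], [0, 0, 0], 10],
  [[0, 0.8, 10.4], [0, 0, 0], 10],
  [[0, 0.8, 10.4], [0, 0, 0], 10],
  [[0, 0.8, 10.4], [0, 0, 0], 10],
])

```text
clock: 34.63
position: [0.4558, -0.3979, 0.1144]
tool_rot: [3.14, -0.002, -0.0]
force: [0.9, -0.8, 8.1]
grip_width: 0.0266
finger_force: 49.6
```

>>> move_arm([
  [[0, 0, -1], [0, 0, 0], 10],
  [[0, 0, -3], [0, 0, 0], 10],
  [[0, 0, -6], [0, 0, 0], 10],
  [[0, 0, -9.5], [0, 0, 0], 10],
  [[0, 0, -13], [0, 0, 0], 10],
  [[0, -1, -15], [0, 0, 0], 10],
  [[0, -3, -15.5], [0, 0, 0], 10],
  [[0.1, -6, -15.5], [0, 0, 0], 10],
  [[0.2, -9.5, -15.5], [0, 0, 0], 10],
  [[0.3, -13, -15.5], [0, 0, 0], 10],
  [[0.4, -16.5, -15.5], [0, 0, 0], 10],
  [[0.5, -20, -15.5], [0, 0, 0], 10],
  [[0.6, -23.5, -15.5], [0, 0, 0], 10],
  [[0.7, -27, -15.5], [0, 0, 0], 10],
  [[0.8, -30.5, -15.5], [0, 0, 0], 10],
  [[0.9, -34, -15.5], [0, 0, 0], 10],
  [[1, -37, -15.5], [0, 0, 0], 10],
  [[1.1, -39.2, -15.5], [0, 0, 0], 10],
  [[1.1, -40.4, -14.5], [0, 0, 0], 10],
  [[1.1, -40.4, -13], [0, 0, 0], 10],
])

```text
clock: 36.3
position: [0.4667, 0.0098, 0.2447]
tool_rot: [-3.141, -0.003, 0.003]
force: [0.3, 0.8, -2.8]
grip_width: 0.0267
finger_force: 49.5
```

>>> move_arm([
  [[0, 0, 2], [0, 0, 0], 10],
  [[0, 0, 4.5], [0, 0, 0], 10],
  [[0, 0, 7], [0, 0, 0], 10],
  [[0, 0, 9.5], [0, 0, 0], 10],
  [[0, 0, 11], [0, 0, 0], 10],
  [[0, 0, 11.5], [0, 0, 0], 10],
  [[0, 0, 11.5], [0, 0, 0], 10],
  [[0, 0, 11.5], [0, 0, 0], 10],
])

```text
clock: 36.97
position: [0.4666, 0.0068, 0.1292]
tool_rot: [3.142, -0.001, -0.0]
force: [0.9, -0.1, -2.7]
grip_width: 0.0266
finger_force: 49.5
```

>>> move_arm([
  [[0, 0, 0.6], [0, 0, 0], 10],
  [[0, 0, 1.1], [0, 0, 0], 10],
  [[0, 0, 1.3], [0, 0, 0], 10],
  [[0, 0, 1.3], [0, 0, 0], 10],
  [[0, 0, 1.3], [0, 0, 0], 40],
  [[0, 0, 1.3], [0, 0, 0], 55],
  [[0, 0, 1.3], [0, 0, 0], 65],
  [[0, 0, 1.3], [0, 0, 0], 65],
  [[0, 0, 0], [0, 0, 0], 65],
  [[0, 0, -2], [0, 0, 0], 65],
  [[0, 0, -5], [0, 0, 0], 65],
  [[0, 0, -9], [0, 0, 0], 65],
  [[0, 6, -10], [0, 0, 0], 65],
  [[0, 25, -10], [0, 0, 0], 65],
  [[0, 25, -10], [0, 0, 0], 65],
  [[0, 25, -10], [0, 0, 0], 65],
  [[0, 25, -10], [0, 0, 0], 65],
  [[0, 25, -10], [0, 0, 0], 65],
  [[0, 25, -10], [0, 0, 0], 65],
  [[0, 25, -10], [0, 0, 0], 65],
])

```text
clock: 38.63
position: [0.4656, -0.2455, 0.2279]
tool_rot: [3.141, 0.001, -0.004]
force: [0.3, 0.2, -0.3]
grip_width: 0.0556
finger_force: 0.0
```

Run:
```python
from h import *
HUE["yellow"]=(24,34)
q,_=bot.grab_frame("side"); t,_=bot.grab_frame("top")
cv2.imwrite("pics/s7.png",cv2.resize(q[150:390,180:500,::-1],(800,600)))
for n,im in(("side",q),("top",t)):
  for c in("yellow","green","blue"):
    for b in blobs(im,c,60,(290,150,395,270) if n=="side" else (280,180,365,260),120): print(n,c,b[0],onplane(n,b[0],.134))
  for b in blobs(im,"red",50,(200,280,330,380) if n=="side" else (160,150,260,250)): print(n,b[0],onplane(n,b[0],.096))
```

```text
side yellow [315.1 199.1] [[0.5314521  0.04714704 0.134     ]]
side yellow [315.  242.1] [[0.47081179 0.14363892 0.134     ]]
side green [350.1 171.9] [[ 0.50879879 -0.06380881  0.134     ]]
side blue [353.3 198.1] [[0.46371967 0.00349703 0.134     ]]
side blue [349.7 240.8] [[0.41502397 0.10665353 0.134     ]]
side [235.9 326.4] [[0.50718274 0.34704771 0.096     ]]
top yellow [299.7 202.6] [[0.53010889 0.05325212 0.134     ]]
top yellow [302.3 217.5] [[0.49318484 0.04112141 0.134     ]]
top green [343.7 216.5] [[ 0.5101927  -0.06107394  0.134     ]]
top green [338.6 229.6] [[ 0.47550416 -0.05268976  0.134     ]]
top blue [314.9 230.2] [[0.46578554 0.00540734 0.134     ]]
top blue [314.4 242.9] [[0.43422156 0.00216739 0.134     ]]
top [188.6 198.5] [[0.50870852 0.34861742 0.096     ]]
```

View pics/s7.png

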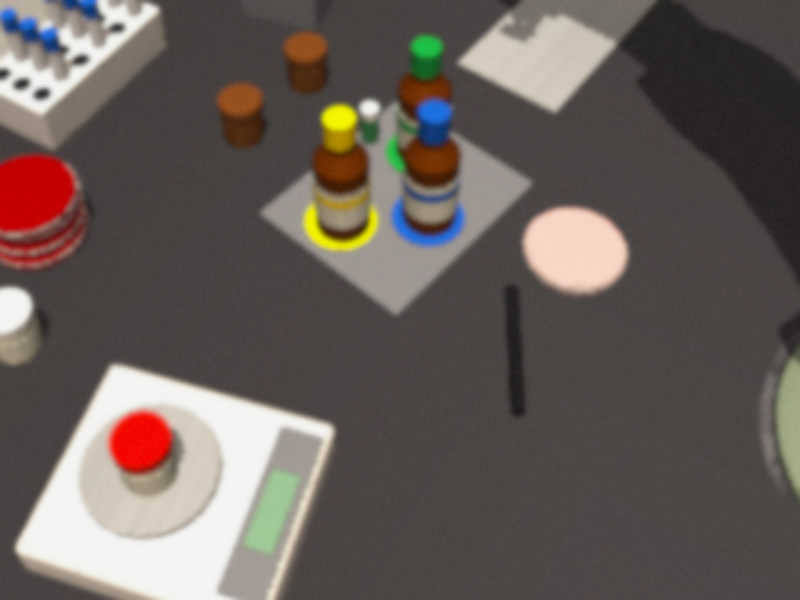

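All three bottles stand upright on their own pads: yellow (340,220), blue (428,218) and green (~405,150). The cup stands mid-pan (~148,480), and the vial is untouched at (370,120).

```bash
python3 -c "
from workcell import bot
print(bot.job_done())"
```

```text
the job is handed in; nothing more can be done
None
```

The job is handed in, but no verdict came back: by the last camera check the cup is upright about 3 mm from the pan centre, each bottle is upright within about 4 mm of its own pad's centre, the vial is standing and everything is released, at 39 s of the 144 s allowed.

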